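Check a moisture meter, then hold it square on the ringed spot of an oak door sample

TASK

Lift the moisture meter out of its dock and check it first: hold it upright with its sprung foot pressed on the middle of the round steel check block for a good second. Then hold it on the ring drawn on the sloping oak door (not the square): foot inside the ring, meter square to the sloping face, and the foot pushed about half-way in against its spring, no harder. The program finishes while the gripper is still holding the meter there; press gently throughout and leave the other things on the counter where they are.

Things in the scene. Friction and masses are not known exactly. Their poses are not given: they have to be found in the camera images.
- meter: Loose black moisture meter, 0.15 kg: square handle 30 x 30 x 75 mm over a steel nose 14 mm across. Starts upright, nose down in the dock. Origin: centre of the handle's lower end; z runs along the meter from nose to handle, x and y are normal to the handle's flat sides. Handle z = 0 to 75 mm, nose 0 to -40, free foot to -54. Grip it near z = 42 mm.
- foot_tip (a point): Centre of the flat end face of the meter's brass foot (14 mm across), on the meter's axis, 54 mm below its origin when the foot is free; its z axis is the meter's.
- foot (a joint): How far the sprung foot is pushed into the nose, in m: 0 free, 0.012 fully in. About 1 N starts it moving, then 0.4 N more for each mm (half-way in, 6 mm, is about 3.4 N).
- dock: Fixed grey block 70 x 70 x 70 mm on the mat with a vertical hole 21 mm across right through it, in which the meter's nose hangs with the meter standing on the block's top. Origin: centre of its underside, z up.
- check: Fixed plain steel disc, the check block, 50 mm across and 25 mm high, on the mat. Origin: centre of its underside, z up; its flat top is 25 mm above.
- panel: Fixed sample oak cabinet door, 220 x 260 mm, on a plywood rest, sloping up away from the robot at 0.35 rad (20 degrees). Origin: centre of its flat inner field (150 x 190 mm), on the surface, 72 mm above the counter; z is the face's outward normal, x runs up the slope, y across it. The frame round the field stands 5 mm proud.
- mark_ring: The ring drawn in dark line on the door's field, about 30 mm inside diameter. Origin: its centre, on the face, 55 mm left or right of the field's centre. Its own axes are not tilted: take the slope from panel.
- mark_square: The other mark, a 30 mm square outline on the door's field, 55 mm to the other side of the field's centre: not the spot. Origin: its centre, on the face.
- tape: Loose roll of paper tape lying flat on the mat, 90 mm across, 24 mm high; bystander. Origin: centre of its underside.
- pull: Loose brass cabinet pull lying on the mat, bar 130 mm long, 12 mm thick; bystander. Origin: under the middle of the bar.
- jar: Loose small amber jar, 46 mm across, 60 mm high; bystander. Origin: centre of its underside.
- driver: Loose screwdriver lying on the counter at the right; bystander. Origin: under its middle.
- mug: Loose white mug, 80 mm across, 90 mm high, at the back; bystander. Origin: centre of its underside.
- oil: Loose amber bottle, 64 mm across, 170 mm high, at the back; bystander. Origin: centre of its underside.
- offcut: Loose flat piece of pale wood, 60 x 120 x 22 mm, at the back; bystander. Origin: centre of its underside.
Things that resemble listed ones, but are neither listed nor needed, are in the scene too. Of the things that look like the meter, the largest one is meant.

How it is judged (in metres and radians):
On the way:
1. the meter, held upright in the gripper, presses its foot on the middle of the check block (value of joint foot between 0.003 and 0.0095 m and contact force between the fingers and meter above 2 N and angle between meter's own z axis and vertical below 0.12 rad and horizontal distance between foot_tip and check below 0.012 m and contact force between meter and check above 1 N), for 0.5 s.
At the end, for the whole second after the job is handed in: The gripper still holds the meter (over 2 N) with its foot's centre within 7.5 mm of the ring's centre, its axis within 0.12 rad (7 degrees) of the door's normal, the foot pushed in 3 to 9.5 mm, pressing on the door with 1 to 10 N, still (under 20 mm/s) and clear of the dock (value of joint foot between 0.003 and 0.0095 m and contact force between the fingers and meter above 2 N and distance between foot_tip and mark_ring below 0.0075 m and angle between the z axis of meter and the z axis of panel, either way round below 0.12 rad and contact force between meter and panel between 1 and 10 N and contact force between meter and dock below 0.1 N and linear speed of meter below 0.02 m/s); the arm keeps its last pose, push and grip.
It fails at once if the meter is pressed hard (over 15 N) on the check block or the door (contact force between meter and check above 15 N or contact force between meter and panel above 15 N).
It fails at once if a bystander is moved by more than 40 mm (distance of any of tape, pull, jar, driver, mug, oil, offcut from where it was at the start of the episode above 0.04 m).
It also fails if it takes over 48 s, if anything falls off the work surface, if the arm or the gripper's body presses on something with over 40 N, if the wrist force passes 120 N, or if a joint passes its speed limit or range.

ROBOT

A 6-joint arm with a two-finger parallel gripper is mounted at the origin on the work surface. World frame = base frame: x ahead of the robot, y to its left, z up, the work surface at z = 0. Lengths are in m, angles in degrees, forces in N, time in s.
With the tool pointing down it reaches from about 0.375 to 0.925 m from the base axis. Payload 5.7 kg.
Tool frame: the origin (TCP) lies at the very end of the fingers, on their centre line; the grasp point (between the pads) lies 19 mm behind it; y points along the fingers, x is the direction in which the jaws open and shut, and the axes are right-handed (so a half turn about y gives the same grasp; the last joint's range is limited). The gripper opens to 88 mm and grips with 3 to 60 N. Pads are 20 mm wide; open, the fingers measure 115 mm over their backs; the gripper's body (75 mm by 178 mm) begins 61 mm behind the grasp point.
Start: joints at [-75.751, 20.558, 86.54, -0, 72.909, -6.595], TCP at [0.213, -0.561, 0.223] pointing down, gripper open.
Joint ranges: [-170.27, 170.27], [-57.76, 135], [12.27, 136.19], [-55.21, 235.2], [11.17, 155.16], [-170.74, 170.74]. Speed limits (degrees/s): [136.94, 136.94, 180, 180, 180, 180].

INTERFACE

Orientations are given as [roll, pitch, yaw] about the fixed x, y, z axes, in that order (R = Rz(yaw) Ry(pitch) Rx(roll)).
In Python, from station import r, jaws, solver, monitor, get_image, calibration, finish_job gives the robot as it stands. Calls block until the motion is done:
- r.reach(position, orientation): joint-space move of the TCP to a pose.
- r.movel(position, frame=None, v=0.15): straight line of the TCP; frame=None keeps the orientation; v is the mean speed in m/s.
- r.movej(angles): joint-space move.
- jaws.move_gripper(opening, force=None): finger opening in m; force is the grip in N (None keeps the last); returns when the fingers have stopped.
- r.sleep(seconds).
- solver.solve_ik(position, orientation): joint angles nearest the present ones, or None.
- monitor.state(): the state.
- get_image(name): name is "scene" or "top"; returns the picture (400x640x3 uint8, blue, green, red); there is no depth.
- calibration(name): a dict with "fovy" (degrees; the focal length in pixels is half the picture's height over the tangent of half this angle, whatever the lens; pixels are square), "cx", "cy" (the principal point, pixels), "position" and "rotation" of the camera in the world. Camera axes: x right, y down, z forward; pixel columns grow to the right and rows downward; lengths in m; the calibration is good to about 2 mm. A picture is of the moment at which its call begins. calibration takes no time and is no camera call.
A pose or a line that the arm cannot do raises r.MotionError and nothing moves.
- finish_job(): hands the job in, once; it reports no verdict.
The state is a dict: "t": time; "joints": joint angles; "joint_vel": joint speeds; "joint_torque": joint torques, N m; "position": TCP position; "tool_rot": TCP orientation; "wrist_force": force on the tool from outside, world axes, zero at the start; "wrist_torque": the same for the moment, N m; "width": finger opening in m.
Only numpy, scipy, OpenCV 4.12 (cv2) and the standard library are available. Lean on these libraries where they do the work, as an engineer would, in place of code of your own. Each camera call takes 0.05 s, during which the arm holds its last target. There are 200 camera calls.

## Working session

There is one attempt and no reset: what is moved stays moved. The work goes in short steps, each a Python script; the robot and the scene stay as the last script left them, time stands still between calls to the robot, and variables do not carry over. Pictures are saved under pics/ and viewed, about 8 in all and at most 12, crops included, and the job is handed in when it is done.

```bash
mkdir -p pics; ls; python3 - <<'E'
from station import *
import cv2
for n in("scene","top"):
    c=calibration(n); print(n,c); cv2.imwrite(f"pics/{n}0.png",get_image(n))
s=monitor.state(); print(s)
E
```

```text
pics
scene {'fovy': 57.916685266255584, 'cx': 319.1255502926623, 'cy': 198.50611056518906, 'position': array([ 1.34410212, -0.12120374,  0.68357383]), 'rotation': array([-129.40409974,   -0.24831959,   81.8347212 ])}
top {'fovy': 47.73859012431518, 'cx': 318.22265029187383, 'cy': 202.73120767938724, 'position': array([ 0.35729957, -0.01678764,  1.47019601]), 'rotation': array([-171.57360232,    0.29266528,  -89.87869106])}
{'t': 0.1, 'joints': array([-7.57514925e+01,  2.05945647e+01,  8.65910740e+01, -2.41780638e-06,
        7.29106665e+01, -6.59607160e+00]), 'joint_vel': array([-0.00180942, -0.20317312, -0.18351029, -0.11123817,  0.04764482,
       -0.06284178]), 'joint_torque': array([-1.92916486e-04, -5.16358781e+01, -2.71406096e+01,  6.76832534e-02,
        2.76849023e-02, -4.18680463e-05]), 'position': array([ 0.21332617, -0.56012998,  0.22189719]), 'tool_rot': array([-89.9889398 ,   0.09566801, -69.15541091]), 'wrist_force': array([ 1.32316096e+00, -6.95981207e-01, -9.68274744e-04]), 'wrist_torque': array([-3.17297587e-02,  5.61109384e-02, -4.02548231e-05]), 'width': 0.08781055803490456}
```

View pics/scene0.png

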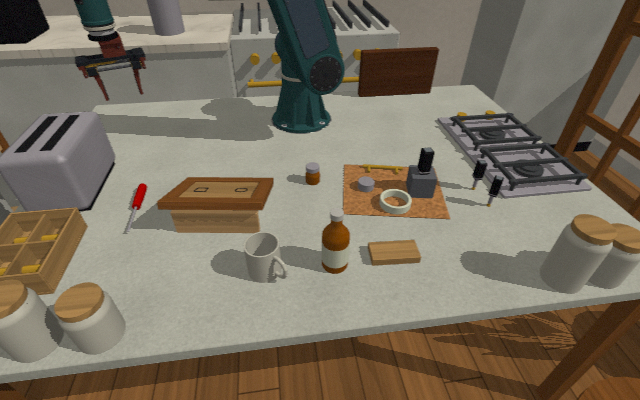

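View pics/top0.png

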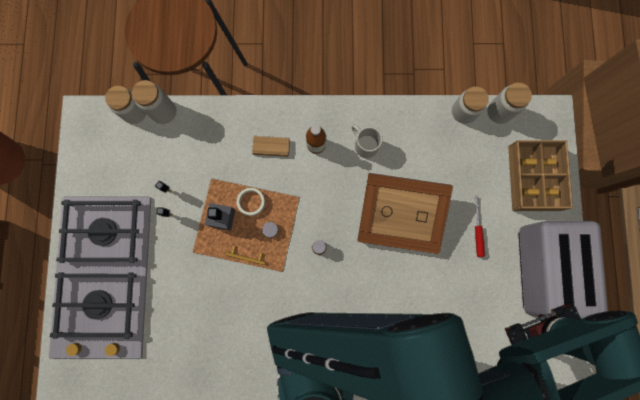

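```bash
cat > h.py <<'E'
import numpy as np, cv2
from scipy.spatial.transform import Rotation as R
from station import *
def ray(n,uv):
    c=calibration(n); f=200/np.tan(np.radians(c['fovy']/2))
    d=np.array([(uv[0]-c['cx'])/f,(uv[1]-c['cy'])/f,1.])
    return c['position'],R.from_euler('xyz',c['rotation'],degrees=True).apply(d)
def onz(n,uv,z):
    p,d=ray(n,uv); return p+d*(z-p[2])/d[2]
def proj(n,P):
    c=calibration(n); f=200/np.tan(np.radians(c['fovy']/2))
    q=R.from_euler('xyz',c['rotation'],degrees=True).inv().apply(np.array(P)-c['position'])
    return np.array([c['cx']+f*q[0]/q[2],c['cy']+f*q[1]/q[2]])
def two(a,b):
    (p,d),(q,e)=ray('scene',a),ray('top',b)
    d=d/np.linalg.norm(d);e=e/np.linalg.norm(e)
    s,t=np.linalg.lstsq(np.stack([d,-e],1),q-p,rcond=None)[0]
    return (p+s*d+q+t*e)/2, np.linalg.norm(p+s*d-q-t*e)
E
python3 - <<'E'
from h import *
s=cv2.imread('pics/scene0.png');t=cv2.imread('pics/top0.png')
A=cv2.resize(s[140:220,340:520],None,fx=4.4,fy=4.4,interpolation=cv2.INTER_CUBIC)[:, :792]
b1=cv2.resize(t[175:275,150:305],(391,252),interpolation=cv2.INTER_CUBIC)
b2=cv2.resize(t[170:270,350:505],(391,252),interpolation=cv2.INTER_CUBIC)
B=np.hstack([b1,b2]); B=cv2.copyMakeBorder(B,0,0,0,A.shape[1]-B.shape[1],cv2.BORDER_CONSTANT)
cv2.imwrite('pics/crop.png',np.vstack([A[:345],B]))
E
```

```text
(no output)
```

View pics/crop.png

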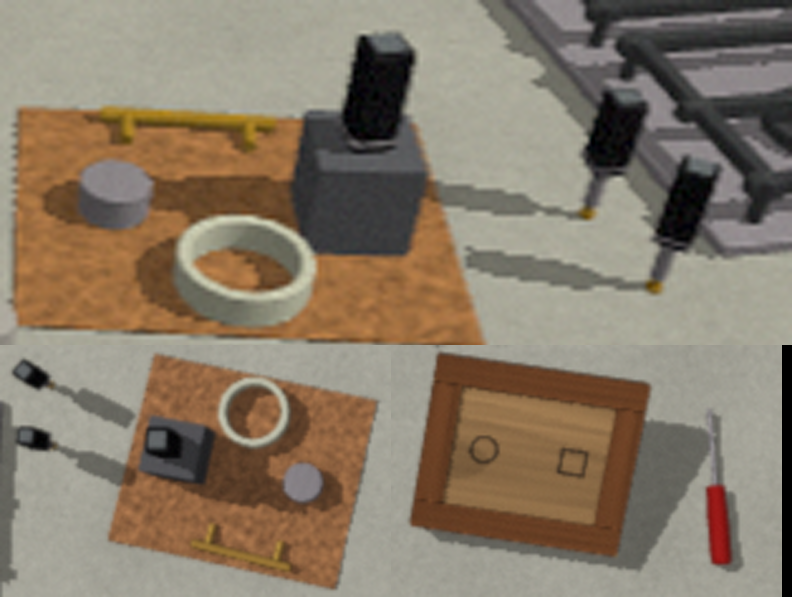

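```bash
python3 - <<'E'
from h import *
def comps(n,mask,box,amin=4):
    x0,y0,x1,y1=box; m=np.zeros_like(mask); m[y0:y1,x0:x1]=mask[y0:y1,x0:x1]
    k,l,st,ce=cv2.connectedComponentsWithStats(m.astype(np.uint8))
    return [(ce[i].round(2),st[i].tolist(),cv2.minAreaRect(np.argwhere(l==i)[:,::-1].astype(np.float32))) for i in range(1,k) if st[i][4]>=amin]
im={n:cv2.imread(f'pics/{n}0.png') for n in('scene','top')}
for n,box in(('top',(378,202,432,226)),('scene',(188,180,260,200))):
    g=im[n].max(2); 
    for c in comps(n,(g<95 if n=='top' else g<110),box): print(n,'mark',c[0],c[1])
t=im['top']; hsv=cv2.cvtColor(t,cv2.COLOR_BGR2HSV)
print(t[204:232:1,203:236].max(2))
# check disc: greyish
for n,box in(('top',(258,218,282,242)),('scene',(355,174,378,194))):
    h=cv2.cvtColor(im[n],cv2.COLOR_BGR2HSV); 
    for c in comps(n,(h[...,1]<60)&(h[...,2]>90),box,8): print(n,'check',c)
print(im['scene'][144:178,416:440].max(2))
E
```

```text
top mark [386.15 212.42] [381, 207, 12, 10, 33]
top mark [421.5  216.17] [416, 211, 12, 12, 42]
scene mark [237.22 186.44] [188, 180, 72, 20, 149]
scene mark [201.08 189.  ] [194, 187, 15, 5, 39]
scene mark [241.  189.5] [235, 188, 13, 4, 32]
scene mark [196.  198.5] [195, 198, 3, 2, 4]
scene mark [206.75 198.25] [206, 198, 3, 2, 4]
scene mark [213.6 198.4] [212, 198, 4, 2, 5]
scene mark [243.25 198.75] [241, 198, 6, 2, 8]
[[149 157 152 142 136 124 104  85  86  86  88  93 102 107 112 117 122 136
  143 141 133 140 149 151 156 163 159 158 158 151 151 157 161]
 [159 154 141 139 139 131  97  86  87  87  85  84  86  85  86  89  90  99
  104 105 105 111 125 133 146 162 159 153 152 150 154 159 155]
 [158 142 133 139 151 135  92  84  84  83  84  83  84  84  82  86  85  86
   86  86  86  89  94  99 105 114 121 125 135 141 150 156 156]
 [152 136 138 147 146 104  59  57  57  57  58  57  57  59  71  81  83  85
   84  84  86  85  84  85  84  88  90  90  87 101 129 145 147]
 [150 134 141 147 130  62  37  40  39  42  41  38  36  32  38  54  70  81
   86  87  85  86  86  83  86  85  85  76  52  53  
[... 6204 characters left out ...]
54  46  57  43  17  15   9  11  15  18  16  27  58  87  93  95  92
  111 153 167 167 165 166]
 [ 62  67  61  80 104  85  55  70  87  97 108 104  99  98  96  93  94  94
  106 141 163 165 170 166]
 [ 60  61  54  39  61  77  72  55  60  55  51  36  32  51  85  93  93  89
   92 125 163 168 168 165]
 [ 63  59  64  56  29  22  26  30  33  42  41  59  82  97  94  91  94  95
   93 108 145 165 168 168]
 [ 95  92  96  92  95  92  95  96  95  96  95  92  92  93  92  92  94  92
   93 108 147 167 164 163]
 [ 95  91  96  91  94  96  95  94  94  96  94  94  93  93  96  93  96  97
   92  97 125 169 167 164]
 [ 93  93  95  92  92  93  95  93  94  96  95  96  93  94  96  95  95  95
   95  93 105 140 164 165]]
```

```bash
python3 - <<'E'
from h import *
print('ring',onz('top',(386.6,211.9),.072),'sq',onz('top',(421.7,216.3),.072),np.linalg.norm(onz('top',(386.6,211.9),.072)-onz('top',(421.7,216.3),.072)))
im=cv2.imread('pics/scene0.png')
t=cv2.imread('pics/top0.png')
print('3d ring',two((201.1,189),(386.6,211.9)),'alt sq',two((241,189.5),(421.7,216.3)))
for zz in(.025,.028): print('check',onz('top',(269.3,229),zz))
print('check scene ctr',onz('scene',(366.8,182.5),.0135))
print('meter top',onz('top',(211.9,212),.145), two((428.3,149.3),(211.9,212)))
a,b=onz('scene',(420.,171),.07),onz('scene',(429.5,171),.07);print('bottom edge',a,b,np.degrees(np.arctan2(*(b-a)[[1,0]])))
a,b=onz('scene',(424.5,151.8),.145),onz('scene',(433.5,151.3),.145);print('top edge',a,b,np.degrees(np.arctan2(*(b-a)[[1,0]])))
for x in [(206,225),(232,204)]:pass
# dock top outline corners in top image, est.
for uv in [(209.5,203.5),(233.3,207.8),(227.5,230.3),(204.5,225)]: print('dock',onz('top',uv,.07))
cv2.imwrite('pics/z.png',np.hstack([cv2.resize(x,(398,398),interpolation=cv2.INTER_CUBIC) for x in(t[200:235,200:235],t[193:228,385-17:420-17])]+[]))
E
```

```text
ring [ 0.53582541 -0.22230041  0.072     ] sq [ 0.52219396 -0.33109406  0.072     ] 0.10964430883591053
3d ring (array([ 0.54194398, -0.27177971,  0.08314854]), np.float64(0.1019941386380316)) alt sq (array([ 0.52307828, -0.27487713,  0.07288679]), np.float64(0.10941159714552147))
check [0.48600859 0.14774485 0.025     ]
check [0.48574141 0.1474033  0.028     ]
check scene ctr [0.48016306 0.15451454 0.0135    ]
meter top [0.52544912 0.30491107 0.145     ] (array([0.52571127, 0.30600379, 0.14784884]), np.float64(0.0036488347547098507))
bottom edge [0.51925115 0.30083288 0.07      ] [0.52307361 0.32869658 0.07      ] 82.18866773161136
top edge [0.53238771 0.29486913 0.145     ] [0.53329097 0.32084036 0.145     ] 88.00811026317018
dock [0.56180876 0.33163439 0.07      ]
dock [0.54831084 0.25654744 0.07      ]
dock [0.47773692 0.27249145 0.07      ]
dock [0.49414601 0.34468873 0.07      ]
```

View pics/z.png

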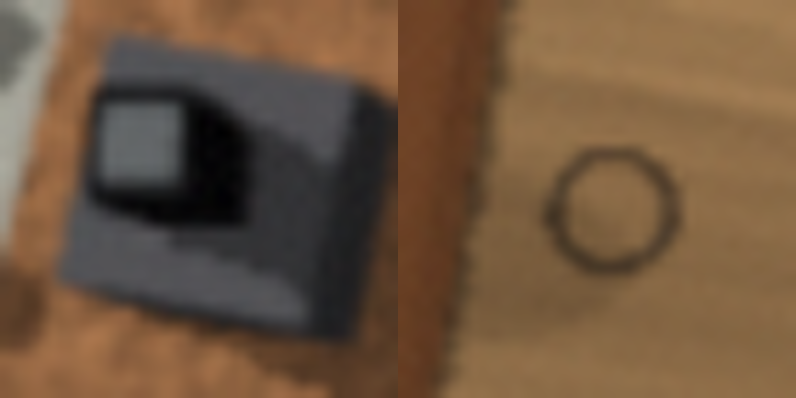

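```bash
cat >> h.py <<'E'
YP=np.radians(-7.1)
N=np.array([-np.sin(.35)*np.cos(YP),-np.sin(.35)*np.sin(YP),np.cos(.35)])
def ori(a,yaw):
    """rpy with tool y along a and tool x near the horizontal direction yaw (deg)"""
    a=np.array(a,float); j=np.array([np.cos(np.radians(yaw)),np.sin(np.radians(yaw)),0]); j-=a*(j@a); j/=np.linalg.norm(j)
    return R.from_matrix(np.stack([j,a,np.cross(j,a)],1)).as_euler('xyz',degrees=True)
E
python3 - <<'E'
from h import *
t=cv2.imread('pics/top0.png').max(2)
bh=cv2.morphologyEx(t,cv2.MORPH_BLACKHAT,np.ones((7,7),np.uint8)).astype(float)
for n,(x,y) in dict(ring=(386.5,211.3),sq=(421.6,216)).items():
    yy,xx=np.mgrid[:400,:640]; w=np.clip(bh-20,0,None)*(np.hypot(xx-x,yy-y)<10)
    # circular-ish: centroid of extent
    ys,xs=np.nonzero(w); e=cv2.minEnclosingCircle(np.stack([xs,ys],1).astype(np.float32)); f=cv2.fitEllipse(np.stack([xs,ys],1).astype(np.float32))
    uv=np.array([(w*xx).sum(),(w*yy).sum()])/w.sum(); print(n,uv,f,onz('top',uv,.072),onz('top',f[0],.072))
P=onz('top',(386.5,211.3),.072); print(P, proj('scene',P))
for yaw in(0,180,90,-90):
    out=[]
    for p,a in(([.523,.303,.095],[0,0,-1]),([.486,.148,.10],[0,0,-1]),(P+N*.07,-N),(P+N*.12,-N)):
        q=solver.solve_ik(list(p),list(ori(a,yaw))); out.append(None if q is None else np.round(q,0))
    print(yaw,out)
E
```

```text
ring [386.81193041 211.29494615] ((386.42108154296875, 211.11953735351562), (10.158906936645508, 10.57445240020752), 67.07228088378906) [ 0.53772671 -0.22299837  0.072     ] [ 0.538276   -0.22179238  0.072     ]
sq [421.56685028 216.03154732] ((421.5081787109375, 216.2855987548828), (11.117018699645996, 12.534693717956543), 90.1961669921875) [ 0.52303365 -0.33070681  0.072     ] [ 0.52223813 -0.33049964  0.072     ]
[ 0.53770942 -0.22202679  0.072     ] [240.1761298  189.12822745]
0 [array([24., 29., 94.,  0., 58., 24.]), array([  9.,  22., 106.,   0.,  53.,   9.]), array([-37.,  15., 114.,  17.,  35., -50.]), array([-38.,  10., 112.,  15.,  42., -49.])]
180 [array([  24.,   29.,   94.,   -0.,   58., -156.]), None, array([-37.,  15., 114.,  17.,  35., 130.]), array([-38.,  10., 112.,  15.,  42., 131.])]
90 [array([ 24.,  29.,  94.,   0.,  58., -66.]), array([  9.,  22., 106.,  -0.,  53., -81.]), array([ -37.,   15.,  114.,   17.,   35., -139.]), array([ -38.,   10.,  112.,   15.,   42., -138.])]
-90 [array([ 24.,  29.,  94.,  -0.,  58., 114.]), array([  9.,  22., 106.,  -0.,  53.,  99.]), array([-37.,  15., 114.,  17.,  35.,  41.]), array([-38.,  10., 112.,  15.,  42.,  42.])]
```

```bash
sed -i 's/-7.1/-7.6/' h.py; python3 - <<'E'
from h import *
D=[-90,0,0]
r.reach([.523,.304,.22],D)
cv2.imwrite('pics/a.png',get_image('top'))
r.movel([.523,.304,.096],v=.1)
jaws.move_gripper(0.0,force=25)
s=monitor.state(); print(s['t'],s['position'],s['width'],s['wrist_force'])
cv2.imwrite('pics/g.png',np.vstack([cv2.resize(get_image('scene')[120:220,330:530],(600,300)),cv2.resize(get_image('top')[170:270,150:350],(600,300))]))
E
```

```text
5.675 [0.52321997 0.30403482 0.09601927] 0.029711914788309254 [ 0.82866615  1.10401092 -0.57605787]
```

View pics/g.png

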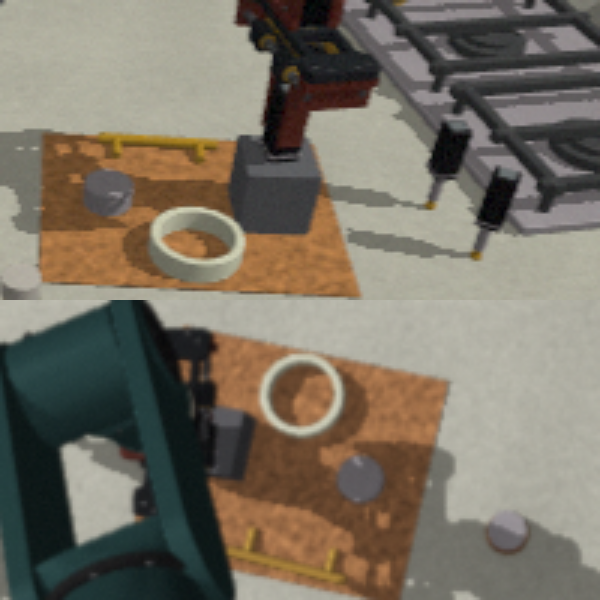

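The jaws closed on the meter (width 29.7 mm). Next I lift it, carry it over the check block and look at the foot from the scene camera.

```bash
python3 - <<'E'
from h import *
r.movel([.523,.304,.20],v=.15)
r.movel([.486,.148,.17],v=.15)
r.sleep(.3)
s=monitor.state(); print(s['t'],s['position'],s['width'],s['wrist_force'])
i=get_image('scene'); cv2.imwrite('pics/l0.png',i)
p=np.array(s['position']); tip=p-[0,0,.077]; u=proj('scene',tip); print('expected foot tip',u,'grasp',proj('scene',p+[0,0,.019]))
x,y=u.astype(int); c=cv2.resize(i[y-60:y+40,x-60:x+60],(720,600),interpolation=cv2.INTER_CUBIC); print(x-60,y-60)
cv2.imwrite('pics/l.png',c)
E
```

```text
8.15 [0.48614884 0.14845744 0.17002875] 0.029967967121668868 [ 0.67730476 -0.07742872 -1.59394085]
expected foot tip [367.66915919 162.18879797] grasp [370.77732456 133.16958048]
307 102
```

View pics/l.png

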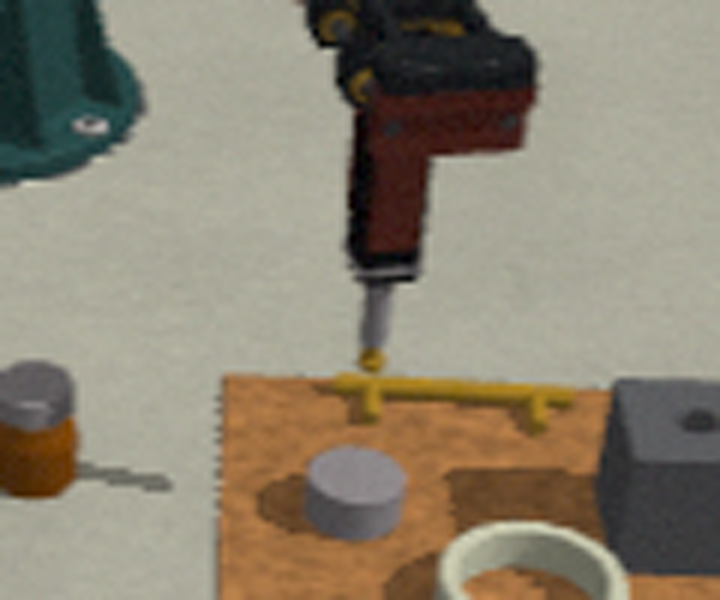

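```bash
python3 - <<'E'
from h import *
i=cv2.imread('pics/l0.png'); h=cv2.cvtColor(i,cv2.COLOR_BGR2HSV)
roi=np.zeros((400,640),bool); roi[158:164,364:374]=1
m=(h[...,1]>130)&roi; ys,xs=np.nonzero(m); print('foot',xs.mean(),ys.mean(),ys.max(),len(xs))
for z in(.14,.12,.105):
  q=monitor.state()['position']; print(z,proj('scene',[q[0],q[1],z]))
# nose: columns per row
for y in range(148,163): print(y,i[y,364:376].max(1) if 0 else i[y,364:376].max(axis=1))
roi[:]=0; roi[174:194,356:378]=1
m=(h[...,1]<60)&roi; ys,xs=np.nonzero(m); print('disc',xs.min(),xs.max(),ys.min(),ys.max(),xs.mean(),ys.mean())
print('pred disc', proj('scene',[.486,.148,.0255]),proj('scene',[.486,.148,.014]), [proj('scene',[.486,.148+d,.0135])[0] for d in(-.025,.025)])
for y in range(174,194): print(y,i[y,356:378].max(axis=1))
E
```

```text
foot 368.5 161.5 163 12
0.14 [369.09629723 148.40958492]
0.12 [368.45860891 154.36885822]
0.105 [367.99042878 158.74405731]
148 [176 149  81  54  34  38  34  18  23  18  14  21]
149 [173 172 155 107  44  42  46  52  94 146 168 169]
150 [173 171 171 144  77  81  82  77 121 168 170 171]
151 [171 169 173 148  76  79  85 105 150 169 172 178]
152 [168 171 163 125  75  79  97 119 150 169 173 168]
153 [175 171 161 130  77  82 102 121 151 170 168 170]
154 [167 170 163 124  74  85 104 128 157 172 172 168]
155 [175 171 158 107  78  86 107 133 163 174 175 173]
156 [172 173 151  96  77  88 108 135 165 171 170 168]
157 [169 169 150  91  78  88 108 133 169 175 171 175]
158 [169 169 147  94  78  93 109 144 173 175 176 175]
159 [171 172 156 111  81  92 122 157 171 175 175 170]
160 [171 173 157 118  90 113 149 172 169 170 174 176]
161 [170 172 154 102  96 126 155 171 171 171 175 174]
162 [168 162 135 122 141 155 152 160 171 172 169 171]
disc 358 374 176 191 365.5592417061611 183.8009478672986
pred disc [365.53059917 180.6655465 ] [365.20956053 183.67269262] [np.float64(357.2461260942622), np.float64(
[... 1220 characters left out ...]
6 107 113 119 135
 160 175 172 166]
187 [ 94  90  75  77  73  78  79  78  77  81  89  97 100 106 108 114 118 135
 164 176 183 176]
188 [100 100  83  72  77  76  76  78  80  84  86  93 103 107 113 115 122 141
 165 168 171 170]
189 [101 102 102  84  74  77  72  82  81  81  89  93 103 110 115 117 128 144
 154 152 160 160]
190 [102 104 107  99  86  76  77  79  83  87  88  98 102 108 112 113 133 158
 152 154 163 169]
191 [148 154 151 139 111 104  94  87  85  89  95  96 107 124 127 130 159 153
 158 163 169 166]
192 [151 155 161 156 156 161 159 156 141 126 127 136 150 151 156 165 171 170
 159 162 163 151]
193 [157 156 159 158 158 164 164 160 159 159 157 159 159 155 157 164 160 154
 152 157 162 160]
```

```bash
cat >> h.py <<'E'
def fz(n=5):
    F=[]
    for _ in range(n): F.append(monitor.state()['wrist_force']); r.sleep(.02)
    return np.mean(F,0)
def press(p0,a,steps,target,v=.03):
    """advance along a from p0; stop when force along -a has risen to target"""
    p0=np.array(p0,float);a=np.array(a); r.movel(list(p0),v=v); r.sleep(.3); f0=-(fz()@a)
    for d in steps:
        r.movel(list(p0+a*d),v=v); r.sleep(.1); f=-(fz()@a)-f0; print(round(d*1e3,1),round(f,2))
        if f>target: break
    return d
E
python3 - <<'E'
from h import *
r.movel([.486,.148,.115],v=.1)
d=press([.486,.148,.109],[0,0,-1.],[.002,.004,.006,.0075,.009,.010,.011,.012],3.0)
r.sleep(1.1)
s=monitor.state(); print(s['t'],s['position'],fz(),s['width'])
cv2.imwrite('pics/c.png',cv2.resize(get_image('scene')[120:200,310:430],(720,480),interpolation=cv2.INTER_CUBIC))
E
```

```text
2.0 0.06
4.0 0.28
6.0 1.99
7.5 2.19
9.0 2.54
10.0 2.98
11.0 3.85
13.7667 [0.48610332 0.14803099 0.09802256] [1.55056458 0.09648168 2.22921382] 0.029916971567809283
```

View pics/c.png

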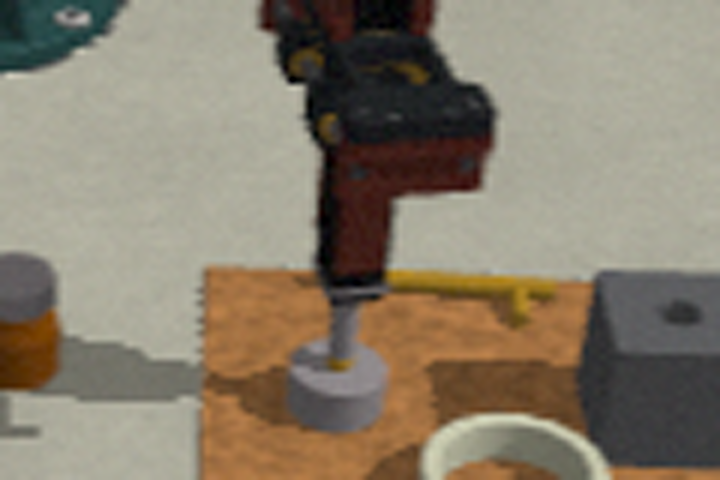

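```bash
python3 - <<'E'
from h import *
P=np.array([.538,-.222,.072])
r.movel([.486,.148,.21],v=.15)
o=list(ori(-N,0))
r.reach(list(P+N*.14),o)
r.movel(list(P+N*.09),v=.08); r.sleep(.4)
s=monitor.state(); print(s['t'],s['position'],s['width'],P+N*.09,s['tool_rot'],o)
i=get_image('scene'); t=get_image('top'); cv2.imwrite('pics/p0.png',i); cv2.imwrite('pics/pt0.png',t)
print('tip expect',proj('scene',P+N*.012),'ring',proj('scene',P),proj('top',P+N*.012))
cv2.imwrite('pics/p.png',np.hstack([cv2.resize(i[140:215,190:280],(400,333),interpolation=cv2.INTER_CUBIC),cv2.resize(t[170:245,345:435],(400,333),interpolation=cv2.INTER_CUBIC)]))
E
```

```text
17.3333 [ 0.5074489  -0.21802803  0.15682351] 0.030357484728268328 [ 0.50741029 -0.21791846  0.15654354] [-92.95751888 -19.86842775   0.99811681] [np.float64(-92.93860741730091), np.float64(-19.845819807822995), np.float64(0.9984031470401316)]
tip expect [239.86904825 185.01732173] ring [240.18338032 189.19181211] [386.86607399 212.04959405]
```

View pics/p.png

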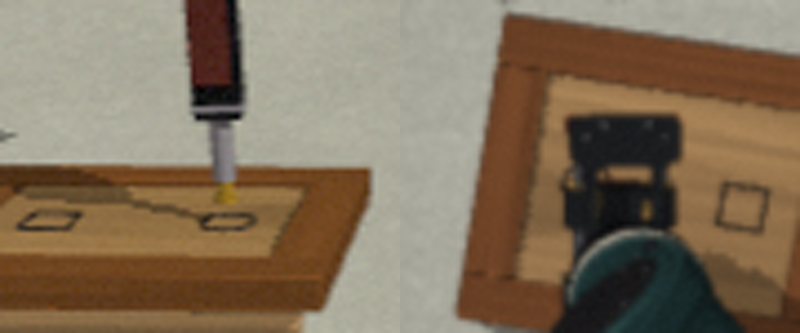

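```bash
python3 - <<'E'
from h import *
P=np.array([.538,-.2207,.072])
d=press(P+N*.086,-N,[.003,.006,.008,.010,.012,.0135,.0145,.0155,.0165],3.0)
r.sleep(.5); s=monitor.state(); print(s['t'],s['position'],fz()@N,s['width'])
i=get_image('scene'); cv2.imwrite('pics/q0.png',i)
print('axis hit on face expect',proj('scene',P))
cv2.imwrite('pics/q.png',cv2.resize(i[150:210,200:280],(800,600),interpolation=cv2.INTER_CUBIC))
E
```

```text
3.0 0.03
6.0 0.1
8.0 -0.03
10.0 1.14
12.0 1.99
13.5 2.54
14.5 2.96
15.5 3.19
22.075 [ 0.51406485 -0.21754481  0.13827335] 2.32274426626263 0.03000356383600252
axis hit on face expect [240.66324631 189.15210238]
```

View pics/q.png

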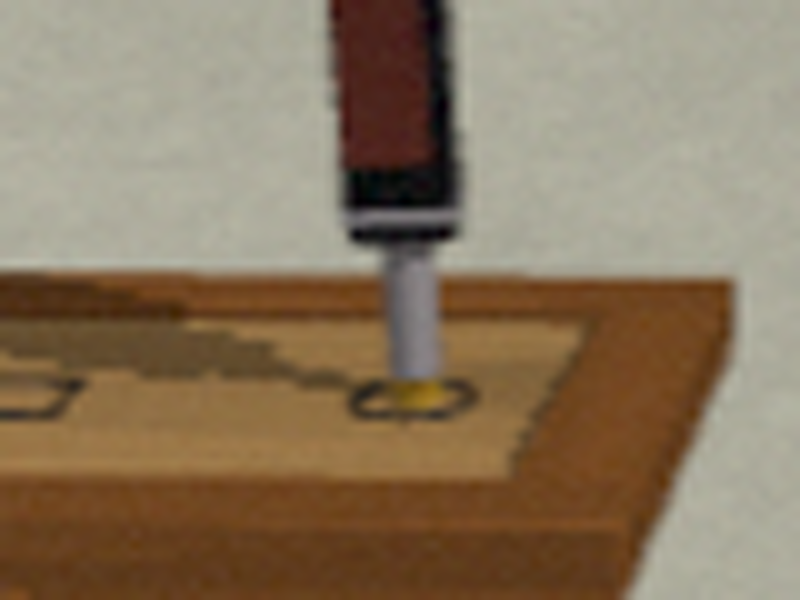

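```bash
python3 - <<'E'
from station import *
finish_job()
E
```

```text
the job is handed in; nothing more can be done
```

I lifted the meter from its dock, checked it on the steel block, and handed the job in with the gripper still holding it on the ring. The station reported no verdict, so the figures below are my own last checks.

- **Check block:** I held the meter upright on the middle of the block for more than 1.1 s. The wrist force rose by about 3.9 N, and the foot was about 6.8 mm in. In the picture the foot sat within about 1–2 mm of the block's centre.
- **Ring on the door:** The meter was square to the 20° face as commanded. The force along the face's normal rose by about 3.2 N, which puts the foot about 5.5–6 mm in. The last picture shows the foot inside the ring, about 1–2 mm from its centre. The grip held at 30 mm width, and about 22 s had passed on the robot's clock at the last check.
- **Small disagreements:** The two cameras differed by about 1–2 mm on where the ring is, so I moved the target 1.3 mm to suit the scene camera. The wrist force at rest also varies with pose, so I only trusted the rise in force from just before contact. I did not measure the bystanders again at the end, but nothing in the later pictures looked disturbed.

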